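# Set the ratchet prop of the mandrel rest and lay the mandrel level

### The job

Get the mandrel rest ready and lay the ring mandrel in it. Pull the ratchet prop's column up, counting the clicks of its pawl, to the notch that brings its fork level with the fixed fork, and not a click further. The guide is stiff, so push the column back down until its tooth beds on the pawl, and bear down on it with about 20 N for a second to prove that it holds; more than 25 N bends the pawl. Then lay the ring mandrel across both forks so that it lies level, thick end in the fixed fork, and let go. Leave the hammer and the oil stone where they lie.

Things in the scene. Friction and masses are not known exactly. Their poses are not given: they have to be found in the camera images.
- mandrel_rest: Grey iron rest bolted to the worktop: base plate 100 (x) x 260 (y) x 10 mm with two upright forks whose slots run along its y. Origin under the plate's centre, x across, y along it, z up. At y = +80 mm the fixed fork on a plain post; at y = -80 mm the ratchet prop: a square housing, 44 mm wide, 88 mm high, from which the toothed column rises.
- fixed_fork (a point): Middle of the fixed fork's slot floor (rubber lined), 162 mm above the worktop. The slot is 32 mm wide (x), open along y, between cheeks 10 mm thick that rise 16 mm above the floor; the fork's head is 24 mm long (y).
- prop_column: Column of the prop, slides up and down only; origin on its axis, 122 mm below its fork's slot floor. Its bright steel head is 46 (x) x 24 (y) mm, solid to 28 mm below that floor: grip it across the flat y faces. 0.35 kg, guide friction 7 N: it stays about where it is left. Pulling takes 8 to 18 N, swelling as each of its 8 front teeth pushes the pawl out and falling by 4 to 8 N at each click.
- prop_fork (a point): Middle of the prop fork's slot floor. Slot 26 mm wide (x), cheeks 10 mm thick, 16 mm high, head 24 mm long (y). Bedded on the pawl it stands 122, 130, 138, 146, 154, 162, 170 or 178 mm above the worktop; 162 is level with the fixed fork. Starts at 122 to 140, not always bedded. The pawl clicks in 0.5 to 1.5 mm above a bedded height: pull it to 164 to 168, then push down; 172 is a click too far.
- prop_pawl: Dark steel pawl 14 mm wide on a pin at the front (-x) of the prop's housing, leaning in and up against the teeth; its thumb tail sticks out 30 mm to -x. Origin on its pin, 44 mm above the worktop. A spring holds it in; it swings out about 0.13 rad as a tooth passes and snaps back. It carries the column, a hard contact; of a push P on the column it gets P - 3.6 N. It needs no handling.
- ring_mandrel: Tapered steel ring mandrel, 262 mm long (its y), 0.3 to 0.55 kg. Origin under its middle, on the worktop as it lies. Thick end at -y: 26 mm wide, 27 mm high from y = -130 to -70 mm; the rest, to y = +126 mm, grips as a bar 20 mm wide and 20 mm high whose underside is level with that of the thick end. Centre of mass near y = -16 mm.
- mandrel_thick (a point): Point on the mandrel's axis in its thick end, 100 mm from the origin towards -y, 13.5 mm above the underside; it belongs over the fixed fork.
- mandrel_thin (a point): Point on the mandrel's axis, 60 mm from the origin towards +y (thin end), 13.5 mm above the underside; it belongs over the prop's fork.
- hammer: Small chasing hammer lying flat, 69 x 218 x 25 mm, origin under its middle. Bystander; it and the mandrel may have changed sides.
- oil_stone: Dark oil stone 38 x 125 x 21 mm, origin under its middle. Bystander behind the rest.

How it is judged:
On the way, in this order (a step that is already met when the one before it is completed fails the run):
1. the column is pulled up past the click of the notch at 162 mm (height (world z) of prop_fork between 0.1618 and 0.1705 m), for 0.1 s.
2. the tooth is bedded on the pawl at that notch and borne down on with 13 N or more (height (world z) of prop_fork between 0.16 and 0.163 m and contact force between prop_column and prop_pawl above 13 N), for 0.6 s.
3. the mandrel lies in both forks, thick end in the fixed one (x of mandrel_thick in the frame of mandrel_rest between -0.007 and 0.007 m and y of mandrel_thick in the frame of mandrel_rest between 0.062 and 0.098 m and height (world z) of mandrel_thick between 0.171 and 0.18 m and x of mandrel_thin in the frame of mandrel_rest between -0.008 and 0.008 m and height (world z) of mandrel_thin between 0.171 and 0.18 m), for 0.2 s.
At the end, for the whole second after the job is handed in: The prop is bedded at the notch level with the fixed fork (slot floor 160 to 163.8 mm high); the mandrel is at rest in both forks, level (axis points 171 to 180 mm high), thick end in the fixed fork (its point within 18 mm along and 7 mm across); bystanders within 20 mm (all of step 3 and height (world z) of prop_fork between 0.16 and 0.1638 m and linear speed of ring_mandrel below 0.02 m/s and angular speed of ring_mandrel below 0.15 rad/s); the robot touches nothing.
It fails at once if the column bears on the pawl with more than 22 N (a push of 25 N) (contact force between prop_column and prop_pawl above 22 N).
It fails at once if the column is pulled a click too far (height (world z) of prop_fork above 0.172 m).
It fails at once if the hammer is disturbed by more than 20 mm (distance of hammer from where it was at the start of the episode above 0.02 m).
It fails at once if the oil stone is disturbed by more than 20 mm (distance of oil_stone from where it was at the start of the episode above 0.02 m).
It also fails if it takes over 70 s, if anything falls off the work surface, if the arm or the gripper's body presses on something with over 40 N, if the wrist force passes 120 N, or if a joint passes its speed limit or range.

### The arm

A 6-joint arm with a two-finger parallel gripper is mounted at the origin on a cart in front of the work surface, level with it; the furniture and walls round the work are solid. World frame = base frame: x ahead of the robot, y to its left, z up, the work surface at z = 0. Lengths are in m, angles in rad, forces in N, time in s.
With the tool pointing down it reaches from about 0.3 to 0.85 m from the base axis. Payload 4.2 kg.
Tool frame: the origin (TCP) lies between the finger pads; the fingertips stand 22 mm ahead of it and the grasp point (between the pads) lies 3 mm ahead of it; z points along the fingers, y is the line along which they close (so a half turn about z gives the same grasp; the last joint's range is limited). The gripper opens to 91 mm and grips with 3 to 60 N. Pads are 32 mm wide; open, the fingers measure 118 mm over their backs; the gripper's body (76 mm by 178 mm) begins 60 mm behind the grasp point.
Start: joints at [-1.232, 0.32, 1.565, -0, 1.257, -0.02], TCP at [0.202, -0.538, 0.236] pointing down, gripper open.
Joint ranges: [-3.11, 3.11], [-0.84, 2.01], [0.21, 2.61], [-1.34, 4.49], [0.05, 2.63], [-2.56, 2.56]. Speed limits (rad/s): [2.57, 2.57, 3.14, 3.14, 3.14, 3.14].

### API

Orientations are given as a unit quaternion [x, y, z, w].
In Python, from station import robot, vision gives the robot as it stands. The module is installed in compiled form; this text tells all that it offers.
- The arm moves only by the tool jog_arm, never from a script. Its argument "rows" is a list of rows, each a list of 6 numbers: the shift along the tool's x, y, z in units of 40 mm (1.0 is 40 mm), then the turn, a rotation vector about the tool's x, y, z in units of 6 degrees (1.0 is 6 degrees). A call has 1 to 10 rows; each row is the pose to reach, as a shift and turn from the pose commanded when the call began, along the tool's axes at that moment; what a row does not reach only later rows make up. A row lasts 1/10 s, in which the tool goes at most 50 mm and 8.59 degrees, less where a joint would pass 70% of its speed; a pose out of reach is approached as far as the arm can. A call with a gripper value outside its range is refused whole. "claw" is the opening, from 0 (shut) to 1 (fully open), set as the call begins (left out, the last holds). The fingers move at their own pace and stop on an object; "newtons" is the grip in N (left out, the last holds). Time passes only in rows, so rows that repeat a pose let the fingers close. It gives the time, the measured TCP pose, the force, the opening and the grip force at its end, in the units of the state.
- robot.read_state(): the state, without advancing time (a new reading comes with each control period).
- vision.capture(name): name is "side" or "top"; returns the picture (420x560x3 uint8, red, green, blue); there is no depth.
- vision.calibration(name): a dict with "K" (3x3 intrinsics, pixels), "k1" (the pictures are not rectified: a ray, as slopes to the right and down, at radius r is drawn at 1 + k1 r^2 times it, then the intrinsics apply), "T" (4x4, takes a point from camera to world coordinates). Camera axes: x right, y down, z forward; pixel columns grow to the right and rows downward; lengths in m; the calibration is good to about 2 mm. A picture is of the moment at which its call begins. calibration takes no time and is no camera call.
- robot.close_job(): hands the job in; it is judged then, once.
Trained networks look in the newest picture that a camera, given by its name, has taken for a name from the list of things; names that differ only in an ending like _2 or _b are one class to them, and where a whole thing is asked for, a point or a joint stands for the part that bears it (a point fixed in the world has none). Each returns a list of dicts, best first, with "p" (0 to 1); they miss things now and then, are a little off and sometimes report something else, mostly with a low value. They report only what shows in the picture. A call takes as long as a camera call.
- vision.find_in(camera, name): "rect" ([left, top, right, bottom] as shares, 0 to 1, of the picture: columns of its width, rows of its height, round what is visible of it).
- vision.trace(camera, name): "mask" (420x560 bool, what is visible of it) and "rect" ([left, top, right, bottom] as shares, 0 to 1, of the picture: columns of its width, rows of its height, round what is visible of it).
- vision.spot_point(camera, name): "location" ([column, row] as shares, 0 to 1, of the picture: columns of its width, rows of its height: a listed point, or the origin of a listed thing).
The state is a dict: "t": time; "qpos": joint angles; "joint_vel": joint speeds; "joint_efforts": joint torques, N m; "eef_pos": TCP position; "tool_rot": TCP orientation; "force": force on the tool from outside, world axes, zero at the start; "ft_torque": the same for the moment, N m; "gripper_width": finger opening in m; "grip_force": force on a finger pad.
Only numpy, scipy, OpenCV 4.12 (cv2) and the standard library are available. Lean on these libraries where they do the work, as an engineer would, in place of code of your own. Each camera call takes 0.05 s, during which the arm holds its last target. There are 200 camera calls.

## Working session

There is one attempt and no reset: what is moved stays moved. The work goes in short steps, Python scripts to look and compute and a tool call to move; the robot and the scene stay as the last step left them, time stands still between calls to the robot, and variables do not carry over. Pictures are saved under pics/ and viewed, at most 12 in all, crops included, and the job is handed in when it is done.

Besides the shell and the picture viewer there is one more tool, called after ">>>" as a command line: name --pt "numbers of a row" for each row, then --argument value for the rest. jog_arm: Moves the arm, as the interface text tells. Its arguments: {"type":"object","properties":{"rows":{"type":"array","items":{"type":"array","items":{"type":"number"}}},"claw":{"type":"number"},"newtons":{"type":"number"}},"required":["rows"]}

```bash
mkdir -p pics
cat > h.py <<'E'
import numpy as np, cv2
from station import robot, vision
def ray(cam,uv):
    c=vision.calibration(cam);K=np.array(c["K"]);k=c["k1"];T=np.array(c["T"])
    d=np.linalg.inv(K)@[uv[0],uv[1],1]; d=d[:2]; s=d.copy()
    for _ in range(30): s=d/(1+k*(s@s))
    return T[:3,3],T[:3,:3]@[s[0],s[1],1]
def onz(cam,uv,z):
    o,d=ray(cam,uv); return o+d*(z-o[2])/d[2]
def proj(cam,p):
    c=vision.calibration(cam);K=np.array(c["K"]);T=np.array(c["T"])
    q=T[:3,:3].T@(np.array(p)-T[:3,3]); s=q[:2]/q[2]; s=s*(1+c["k1"]*(s@s))
    return (K@[s[0],s[1],1])[:2]
def tri(uv1,uv2,c1="top",c2="side"):
    o,d=ray(c1,uv1);e,f=ray(c2,uv2)
    d=d/np.linalg.norm(d); f=f/np.linalg.norm(f)
    A=np.array([d,-f]).T; t=np.linalg.lstsq(A,e-o,rcond=None)[0]
    a=o+d*t[0];b=e+f*t[1]; return (a+b)/2,np.linalg.norm(a-b)
def pt(cam,n):
    r=vision.spot_point(cam,n); 
    return [(np.array(x["location"])*[560,420],round(x["p"],2)) for x in r]
E
python3 - <<'E'
from h import *
ims=[vision.capture(c) for c in ("top","side")]
for c,i in zip(("top","side"),ims):
    cv2.imwrite(f"pics/{c}0.png",i[:,:,::-1])
    T=np.array(vision.calibration(c)["T"]);print(c,T[:3,3].round(3),T[:3,2].round(2))
    for n in "mandrel_rest fixed_fork prop_fork prop_pawl prop_column ring_mandrel mandrel_thick mandrel_thin hammer oil_stone".split():
        print(c,n,[(u.round(1).tolist(),p) for u,p in pt(c,n)[:2]])
print(robot.read_state())
E
```

```text
top [ 0.037 -0.016  1.794] [ 0.32  0.03 -0.95]
top mandrel_rest [([296.9, 250.4], 0.96)]
top fixed_fork [([272.7, 233.2], 0.73)]
top prop_fork []
top prop_pawl [([316.4, 254.5], 0.53)]
top prop_column [([317.2, 249.4], 0.7)]
top ring_mandrel [([393.7, 259.9], 0.72)]
top mandrel_thick [([366.6, 248.5], 0.92)]
top mandrel_thin []
top hammer [([318.4, 252.6], 0.6), ([181.9, 233.1], 0.57)]
top oil_stone []
side [0.334 1.072 0.976] [ 0.2  -0.76 -0.62]
side mandrel_rest [([316.3, 225.2], 0.84)]
side fixed_fork [([312.6, 190.4], 0.75)]
side prop_fork [([321.0, 170.1], 0.57), ([331.8, 196.6], 0.34)]
side prop_pawl [([332.7, 197.1], 0.51)]
side prop_column []
side ring_mandrel []
side mandrel_thick [([325.9, 169.6], 0.72)]
side mandrel_thin [([340.6, 146.0], 0.77), ([284.4, 331.6], 0.27)]
side hammer [([283.1, 332.8], 0.89)]
side oil_stone []
{'t': 1.1, 'qpos': array([-1.23201071e+00,  3.19623290e-01,  1.56450132e+00, -2.01798967e-05,
        1.25737119e+00, -1.99944664e-02]), 'joint_vel': array([-0.00064363, -0.00106548,  0.0009169 ,  0.00025475,  0.00010868,
        0.00101012]), 'joint_efforts': array([-1.61953889e-03, -4.12365818e+01, -2.32232702e+01,  7.26675033e-02,
        3.76373192e-02, -5.41253069e-07]), 'eef_pos': array([ 0.20190719, -0.53841105,  0.23596204]), 'tool_rot': array([ 9.83952154e-01,  1.78432498e-01, -1.79050691e-06,  4.93363539e-05]), 'force': array([-0.00782734,  0.3288975 ,  0.74674802]), 'ft_torque': array([ 0.02665494,  0.05491684, -0.02472986]), 'grip_force': 0.0, 'gripper_width': 0.09140193763567925}
```

View pics/top0.png

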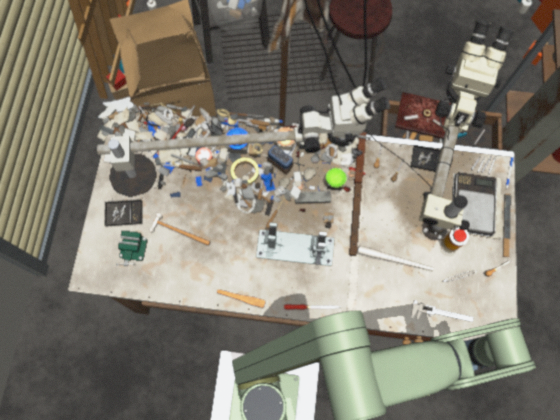

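View pics/side0.png

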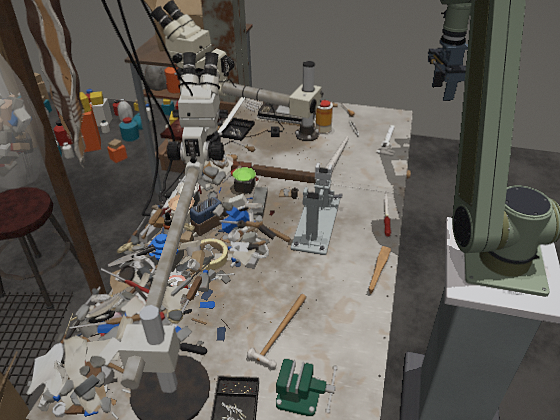

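The top view shows the rest at about (295,247), with its fixed fork left (272,235) and prop right (320,242). The mandrel runs from (357,249) to (432,269), and the hammer is at (182,230). In the side view the rest is at (316,215) and the mandrel is partly hidden behind it at (340,150).

Run:
```python
from h import *
for c in ("top","side"): 
    im=vision.capture(c)
    for n in ("ring_mandrel","mandrel_rest","prop_column","prop_pawl"):
        for r in vision.trace(c,n)[:1]:
            m=r["mask"]; ys,xs=np.nonzero(m); R=cv2.minAreaRect(np.c_[xs,ys].astype(np.float32)); print(c,n,round(r["p"],2),m.sum(),cv2.boxPoints(R).round(1).tolist())
            if c=="top" and n in("ring_mandrel","mandrel_rest"):
                z=.012 if n[0]=='r' else .01
                print([onz(c,u,z).round(4).tolist() for u in cv2.boxPoints(R)], np.linalg.norm(np.diff(cv2.boxPoints(R),axis=0),axis=1).round(1))
    x0,y0,x1,y1=(240,205,450,290) if c=="top" else (270,120,370,260)
    f=min(800/(x1-x0),600/(y1-y0)); cv2.imwrite(f"pics/{c}1.png",cv2.resize(im[y0:y1,x0:x1,::-1],None,fx=f,fy=f,interpolation=cv2.INTER_CUBIC)); print(f)
o=onz("top",(296.9,250.4),0);print("rest",o)
print("ff",onz("top",(272.7,233.2),.162), onz("side",(312.6,190.4),.162), tri((272.7,233.2),(312.6,190.4)))
print("thick",onz("top",(366.6,248.5),.0135),onz("side",(325.9,169.6),.0135),onz("side",(340.6,146),.0135))
print("rm",onz("top",(393.7,259.9),.0))
print("pawl",onz("top",(316.4,254.5),.044),onz("side",(332.7,197.1),.044))
```

```text
top ring_mandrel 0.67 384 [[357.29998779296875, 252.1999969482422], [359.79998779296875, 244.39999389648438], [425.5, 265.29998779296875], [423.0, 273.20001220703125]]
[[0.5301, -0.2539, 0.012], [0.5588, -0.2603, 0.012], [0.5132, -0.4878, 0.012], [0.485, -0.4803, 0.012]] [ 8.2 69.   8.2]
top mandrel_rest 0.81 2239 [[255.6999969482422, 256.29998779296875], [260.20001220703125, 220.3000030517578], [336.20001220703125, 229.8000030517578], [331.6000061035156, 265.79998779296875]]
[[0.4732, 0.0886, 0.01], [0.6029, 0.0902, 0.01], [0.6016, -0.1752, 0.01], [0.4724, -0.1711, 0.01]] [36.3 76.5 36.3]
top prop_column 0.7 399 [[357.8999938964844, 252.1999969482422], [359.5, 246.10000610351562], [432.8999938964844, 264.5], [431.3999938964844, 270.6000061035156]]
top prop_pawl 0.49 28 [[316.8999938964844, 261.8999938964844], [318.1000061035156, 250.89999389648438], [320.3999938964844, 251.1999969482422], [319.20001220703125, 262.1000061035156]]
3.8095238095238093
side ring_mandrel 0.53 190 [[325.1000061035156, 166.39999389648438], [346.5, 135.0], [352.70001220703125, 139.1999969482422], [331.200012
[... 195 characters left out ...]
rop_column 0.7 272 [[315.0, 163.0], [331.0, 163.0], [331.0, 184.0], [315.0, 184.0]]
side prop_pawl 0.44 42 [[327.8999938964844, 194.60000610351562], [329.0, 190.0], [342.3999938964844, 193.10000610351562], [341.3999938964844, 197.6999969482422]]
4.285714285714286
rest [ 0.51403697 -0.04850006  0.        ]
ff [0.51717226 0.03646768 0.162     ] [0.52395299 0.02005891 0.162     ] (array([0.51764922, 0.03598323, 0.17317844]), np.float64(0.00722627352432056))
thick [ 0.54678133 -0.28421732  0.0135    ] [ 0.53836836 -0.29343844  0.0135    ] [ 0.51386782 -0.44862497  0.0135    ]
rm [ 0.52190349 -0.38144154  0.        ]
pawl [ 0.49641227 -0.11401199  0.044     ] [ 0.48669581 -0.11427803  0.044     ]
```

View pics/top1.png

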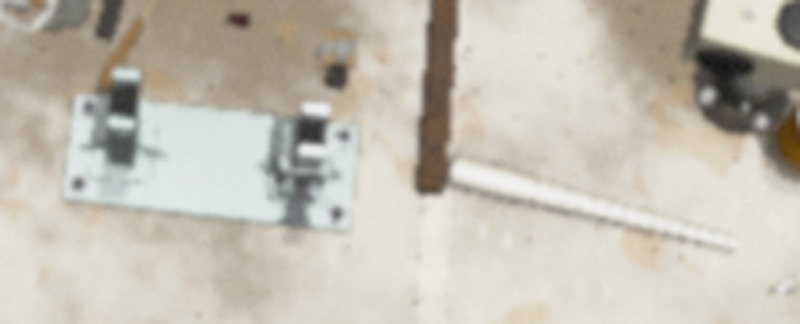

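View pics/side1.png

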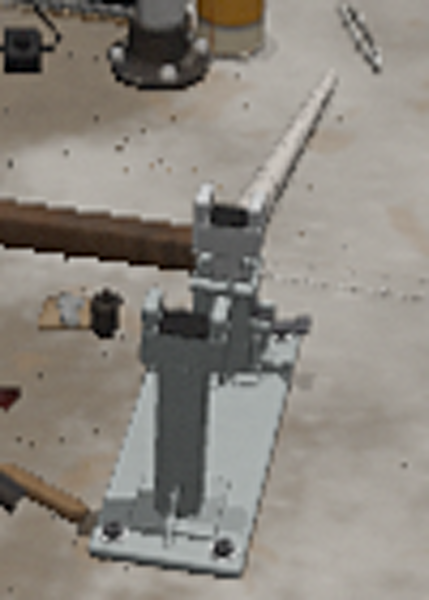

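The top crop shows the plate corners at (76,93), (357,127), (350,231) and (65,200), with fork slots near (124,98) and (314,130). The mandrel runs from (450,172) thick to (738,245) thin. In the side crop the slot floors are at (185,322) for the fixed fork and (229,213) for the prop.

Run:
```python
from h import *
from scipy.optimize import least_squares
T=lambda p:((np.array(p)+.5)/3.8095-.5)+[240,205]
S=lambda p:((np.array(p)+.5)/4.2857-.5)+[270,120]
obs=[("top",T(p),q) for p,q in [((76,93),(.05,.13,.01)),((357,127),(.05,-.13,.01)),((350,231),(-.05,-.13,.01)),((65,200),(-.05,.13,.01))]]
obs+=[("top",T((124,98)),(0,.08,.162)),("side",S((185,322)),(0,.08,.162)),("side",S((92,553)),(.05,.13,.01)),("side",S((240,572)),(-.05,.13,.01)),("side",S((302,335)),(-.05,-.13,.01))]
def w(v,q):
    c,s=np.cos(v[2]),np.sin(v[2]); return np.array([v[0]+c*q[0]-s*q[1],v[1]+s*q[0]+c*q[1],q[2]])
# camera bias: allow per-camera 2px shift
def f(v): 
    b={"top":v[4:6],"side":v[6:8]}
    r=np.concatenate([proj(c,w(v,q))+b[c]-u for c,u,q in obs]+[proj("top",w(v,(0,-.08,v[3])))+b["top"]-T((314,130)),proj("side",w(v,(0,-.08,v[3])))+b["side"]-S((229,213))])
    return np.r_[r,v[4:]/1.]
R=least_squares(f,[.53,-.045,0,.13,0,0,0,0]); v=R.x
print("rest",v.round(4)); print(R.fun.round(1))
print("fixed",w(v,(0,.08,.162)),"prop",w(v,(0,-.08,v[3])))
a,b=[onz("top",T(p)-v[4:6],.0135) for p in ((450,172),(738,245))]; d=b-a;print("mandrel ends top",a,b,np.linalg.norm(d),np.degrees(np.arctan2(d[1],d[0])))
print("side thin", onz("side",S((333,74))-v[6:8],.0135))
u=d/np.linalg.norm(d); print("origin",a+.13*u,b-.13*u)
```

```text
rest [ 0.5212 -0.0404  0.0104  0.1383  0.2987 -0.4606  0.4704  0.806 ]
[-0.3 -0.2  0.8 -0.9  0.4  0.  -1.  -0.3 -0.   1.3  0.1  1.1 -1.1 -0.8
  0.3  0.6  0.1 -1.5 -0.2  0.5  0.1 -0.2  0.3 -0.5  0.5  0.8]
fixed [0.52039101 0.03962332 0.162     ] prop [ 0.52205781 -0.120368    0.1382954 ]
mandrel ends top [ 0.53675136 -0.25357286  0.0135    ] [ 0.50174382 -0.51329063  0.0135    ] 0.26206649435963913 -97.6766708744268
side thin [ 0.50229437 -0.52046889  0.0135    ]
origin [ 0.51938561 -0.38240776  0.0135    ] [ 0.51910957 -0.38445573  0.0135    ]
```

>>> jog_arm --pt "1 -0.65 0 0 0 0.4" --pt "2 -1.3 0 0 0 0.8" --pt "3 -1.9 0 0 0 1.2" --pt "4 -2.5 0 0 0 1.6" --pt "5 -3.1 0 0 0 2" --pt "6 -3.8 0 0 0 2.4" --pt "7 -4.4 0 0 0 2.8" --pt "8 -5 0 0 0 3.3" --pt "9 -5.6 0 0 0 3.3" --pt "10 -6.3 0 0 0 3.3" --claw 1

```text
t: 2.6
eef_pos: [0.4891, -0.1605, 0.2362]
tool_rot: [1.0, 0.007, 0.0, 0.0]
force: [0.8, -0.3, 0.1]
gripper_width: 0.0913
grip_force: 0.0
```

```bash
cat >> h.py <<'E'
from scipy.spatial.transform import Rotation as Ro
def go(p,yaw=None):
    s=robot.read_state(); R=Ro.from_quat(s["tool_rot"]); x=R.as_matrix()[:,0]; y0=np.arctan2(x[1],x[0])
    print("t",round(s["t"],2),"pos",s["eef_pos"].round(4),"yaw",np.degrees(y0).round(2),"tilt",R.as_matrix()[:,2].round(4),"F",s["force"].round(2),"w",s["gripper_width"].round(4))
    print("units",(R.inv().apply(np.array(p)-s["eef_pos"])/.04).round(3), None if yaw is None else ((np.degrees(y0)-yaw)/6).round(3))
E
python3 -c "
from h import *
go((.522,-.1204,.22),.6)"
```

```text
Traceback (most recent call last):
  File "h.py", line 25, in go
    print("t",round(s["t"],2),"pos",s["eef_pos"].round(4),"yaw",np.degrees(y0).round(2),"tilt",R.as_matrix()[:,2].round(4),"F",s["force"].round(2),"w",s["gripper_width"].round(4))
                                                                                                                                                       ^^^^^^^^^^^^^^^^^^^^^^^^
AttributeError: 'float' object has no attribute 'round'
```

>>> jog_arm --pt "0.4 -0.5 0.2 0 0 0" --pt "0.83 -0.99 0.4 0 0 0" --pt "0.83 -0.99 0.4 0 0 0" --pt "0.83 -0.99 0.4 0 0 0"

```text
t: 3.0
eef_pos: [0.5204, -0.1219, 0.2198]
tool_rot: [1.0, 0.007, -0.0, 0.0]
force: [0.7, -0.2, -0.3]
gripper_width: 0.0914
grip_force: 0.0
```

```bash
sed -i 's/s\["gripper_width"\].round(4)/round(s["gripper_width"],4)/' h.py
python3 - <<'E'
from h import *
go((.522,-.1204,.145),.6)
for c in ("top","side"):
    im=vision.capture(c); x0,y0,x1,y1=(240,175,380,280) if c=="top" else (270,110,390,200)
    cv2.imwrite(f"pics/{c}2.png",cv2.resize(im[y0:y1,x0:x1,::-1],None,fx=5.7,fy=5.7,interpolation=cv2.INTER_CUBIC))
    print(c,pt(c,"prop_fork")[:1])
E
```

```text
t 3.0 pos [ 0.5204 -0.1219  0.2198] yaw 0.83 tilt [-9.e-04 -5.e-04 -1.e+00] F [ 0.71 -0.19 -0.28] w 0.0914
units [ 0.041 -0.038  1.869] 0.038
top []
side [(array([323.4  , 167.118]), 0.81)]
```

View pics/side2.png

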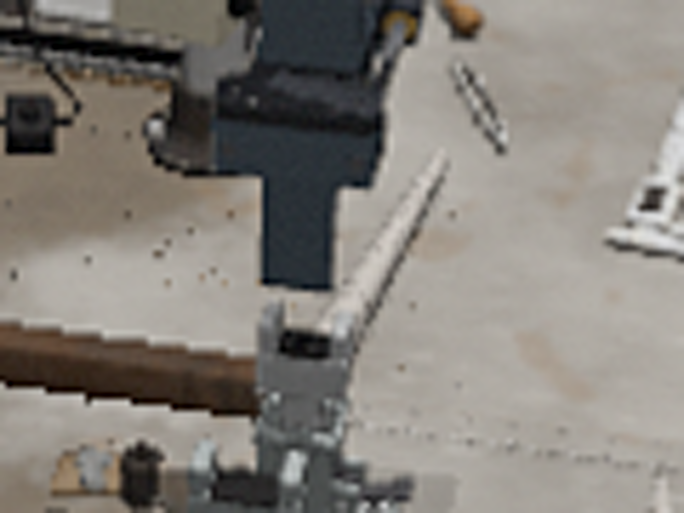

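>>> jog_arm --pt "0.04 -0.04 0.5 0 0 0" --pt "0.04 -0.04 1 0 0 0" --pt "0.04 -0.04 1.5 0 0 0" --pt "0.04 -0.04 1.9 0 0 0" --pt "0.04 -0.04 2.05 0 0 0" --pt "0.04 -0.04 2.05 0 0 0" --pt "0.04 -0.04 2.05 0 0 0"

```text
t: 3.9
eef_pos: [0.5226, -0.1208, 0.1388]
tool_rot: [1.0, 0.006, 0.001, 0.0]
force: [1.0, -0.4, -0.4]
gripper_width: 0.0912
grip_force: 0.0
```

>>> jog_arm --pt "0 0 0 0 0 0" --pt "0 0 0 0 0 0" --pt "0 0 0 0 0 0" --pt "0 0 0 0 0 0" --pt "0 0 0 0 0 0" --pt "0 0 0 0 0 0" --pt "0 0 0 0 0 0" --pt "0 0 0 0 0 0" --claw 0 --newtons 45

```text
t: 4.7
eef_pos: [0.5222, -0.1203, 0.1379]
tool_rot: [1.0, 0.007, -0.0, 0.0]
force: [-0.2, -0.3, -0.2]
gripper_width: 0.0299
grip_force: 0.0
```

Run:
```python
from h import *
go((.522,-.1204,.145),.6)
print(robot.read_state()["grip_force"])
im=vision.capture("side"); x0,y0,x1,y1=(270,110,390,200)
cv2.imwrite("pics/side3.png",cv2.resize(im[y0:y1,x0:x1,::-1],None,fx=5.7,fy=5.7,interpolation=cv2.INTER_CUBIC))
for h in (.122,.126,.130,.134,.138,.142): print(h,proj("side",(.522,-.1204,h)))
print(pt("side","prop_fork"),pt("side","fixed_fork"),proj("side",(.5204,.0396,.162)))
```

```text
t 4.7 pos [ 0.5222 -0.1203  0.1379] yaw 0.76 tilt [-1.e-04 -1.e-04 -1.e+00] F [-0.23 -0.3  -0.19] w 0.0299
units [-0.005  0.002 -0.178] 0.027
0.0
0.122 [322.47991617 172.95087513]
0.126 [322.53611858 171.82500714]
0.13 [322.592492   170.69536652]
0.134 [322.64903713 169.56193578]
0.138 [322.70575468 168.42469737]
0.142 [322.76264533 167.28363362]
[(array([322.504, 166.782]), 0.43)] [(array([314.72 , 196.602]), 0.82)] [312.44559425 194.99651107]
```

View pics/side3.png

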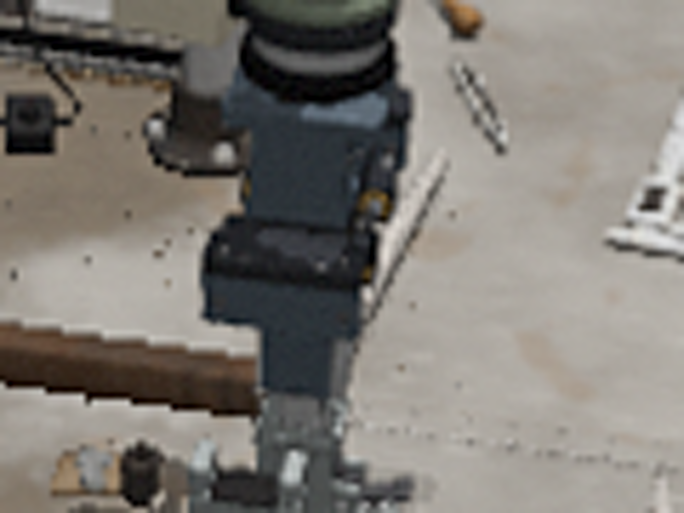

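The gripper is centred on the prop head and the fingers are still closing, so I'll finish the grip and start the pull.

>>> jog_arm --pt "0 0 0 0 0 0" --pt "0 0 0 0 0 0" --pt "0 0 0 0 0 0" --pt "0 0 0 0 0 0" --pt "0 0 0 0 0 0"

```text
t: 5.35
eef_pos: [0.5222, -0.1208, 0.1379]
tool_rot: [1.0, 0.006, 0.0, 0.0]
force: [0.6, -5.4, -1.4]
gripper_width: 0.0237
grip_force: 45.0
```

>>> jog_arm --pt "0 0 -0.05 0 0 0" --pt "0 0 -0.05 0 0 0" --pt "0 0 -0.05 0 0 0"

```text
t: 5.65
eef_pos: [0.5222, -0.1208, 0.1385]
tool_rot: [1.0, 0.006, -0.0, 0.0]
force: [2.3, -6.3, -9.2]
gripper_width: 0.0237
grip_force: 45.0
```

>>> jog_arm --pt "0 0 -0.05 0 0 0" --pt "0 0 -0.05 0 0 0" --pt "0 0 -0.05 0 0 0"

```text
t: 5.95
eef_pos: [0.5222, -0.1208, 0.1399]
tool_rot: [1.0, 0.006, -0.0, 0.0]
force: [4.3, -6.1, -13.4]
gripper_width: 0.0239
grip_force: 45.0
```

>>> jog_arm --pt "0 0 -0.05 0 0 0" --pt "0 0 -0.05 0 0 0" --pt "0 0 -0.05 0 0 0"

```text
t: 6.25
eef_pos: [0.5222, -0.1208, 0.1426]
tool_rot: [1.0, 0.007, -0.0, 0.0]
force: [2.8, -6.5, -8.4]
gripper_width: 0.0237
grip_force: 45.0
```

>>> jog_arm --pt "0 0 -0.04 0 0 0" --pt "0 0 -0.04 0 0 0" --pt "0 0 -0.04 0 0 0"

```text
t: 6.55
eef_pos: [0.5222, -0.1208, 0.1442]
tool_rot: [1.0, 0.007, -0.0, 0.0]
force: [1.5, -5.3, -8.7]
gripper_width: 0.0238
grip_force: 45.0
```

>>> jog_arm --pt "0 0 -0.04 0 0 0" --pt "0 0 -0.04 0 0 0" --pt "0 0 -0.04 0 0 0"

```text
t: 6.85
eef_pos: [0.5222, -0.1208, 0.1453]
tool_rot: [1.0, 0.007, -0.0, 0.0]
force: [2.0, -6.4, -11.4]
gripper_width: 0.0238
grip_force: 45.0
```

>>> jog_arm --pt "0 0 -0.04 0 0 0" --pt "0 0 -0.04 0 0 0" --pt "0 0 -0.04 0 0 0"

```text
t: 7.15
eef_pos: [0.5222, -0.1208, 0.1466]
tool_rot: [1.0, 0.006, -0.001, 0.0]
force: [2.7, -5.9, -14.0]
gripper_width: 0.0238
grip_force: 45.0
```

>>> jog_arm --pt "0 0 -0.03 0 0 0" --pt "0 0 -0.03 0 0 0" --pt "0 0 -0.03 0 0 0"

```text
t: 7.45
eef_pos: [0.5222, -0.1208, 0.1476]
tool_rot: [1.0, 0.007, -0.001, 0.0]
force: [3.7, -6.0, -14.2]
gripper_width: 0.0237
grip_force: 45.0
```

>>> jog_arm --pt "0 0 -0.03 0 0 0" --pt "0 0 -0.03 0 0 0" --pt "0 0 -0.03 0 0 0"

```text
t: 7.75
eef_pos: [0.5222, -0.1208, 0.1491]
tool_rot: [1.0, 0.007, -0.001, 0.0]
force: [2.3, -5.9, -13.4]
gripper_width: 0.0239
grip_force: 45.0
```

>>> jog_arm --pt "0 0 -0.03 0 0 0" --pt "0 0 -0.03 0 0 0" --pt "0 0 -0.03 0 0 0"

```text
t: 8.05
eef_pos: [0.5222, -0.1208, 0.1507]
tool_rot: [1.0, 0.007, -0.0, 0.0]
force: [3.6, -6.2, -9.9]
gripper_width: 0.0238
grip_force: 45.0
```

>>> jog_arm --pt "0 0 -0.05 0 0 0" --pt "0 0 -0.1 0 0 0" --pt "0 0 -0.1 0 0 0" --pt "0 0 -0.1 0 0 0"

```text
t: 8.45
eef_pos: [0.5222, -0.1208, 0.1544]
tool_rot: [1.0, 0.006, -0.001, 0.0]
force: [3.5, -5.7, -12.0]
gripper_width: 0.0237
grip_force: 45.0
```

>>> jog_arm --pt "0 0 -0.04 0 0 0" --pt "0 0 -0.04 0 0 0" --pt "0 0 -0.04 0 0 0"

```text
t: 8.75
eef_pos: [0.5222, -0.1208, 0.1557]
tool_rot: [1.0, 0.007, -0.001, 0.0]
force: [3.2, -5.5, -12.8]
gripper_width: 0.0241
grip_force: 45.0
```

>>> jog_arm --pt "0 0 -0.03 0 0 0" --pt "0 0 -0.03 0 0 0" --pt "0 0 -0.03 0 0 0"

```text
t: 9.05
eef_pos: [0.5222, -0.1208, 0.157]
tool_rot: [1.0, 0.006, -0.001, 0.0]
force: [3.7, -5.9, -13.5]
gripper_width: 0.0239
grip_force: 45.0
```

>>> jog_arm --pt "0 0 -0.03 0 0 0" --pt "0 0 -0.03 0 0 0" --pt "0 0 -0.03 0 0 0"

```text
t: 9.35
eef_pos: [0.5222, -0.1208, 0.1586]
tool_rot: [1.0, 0.007, -0.0, 0.0]
force: [2.1, -5.7, -10.9]
gripper_width: 0.0235
grip_force: 45.0
```

>>> jog_arm --pt "0 0 -0.03 0 0 0" --pt "0 0 -0.03 0 0 0" --pt "0 0 -0.03 0 0 0"

```text
t: 9.65
eef_pos: [0.5222, -0.1208, 0.16]
tool_rot: [1.0, 0.007, -0.0, 0.0]
force: [2.4, -5.9, -9.5]
gripper_width: 0.0241
grip_force: 45.0
```

Run:
```python
from h import *
go((.522,-.1204,.145),.6)
im=vision.capture("side"); x0,y0,x1,y1=(270,110,390,200)
cv2.imwrite("pics/side4.png",cv2.resize(im[y0:y1,x0:x1,::-1],None,fx=5.7,fy=5.7,interpolation=cv2.INTER_CUBIC))
```

```text
t 9.65 pos [ 0.5222 -0.1208  0.16  ] yaw 0.75 tilt [-8.e-04 -7.e-04 -1.e+00] F [ 2.45 -5.9  -9.5 ] w 0.0241
units [-0.004 -0.01   0.375] 0.024
```

View pics/side4.png

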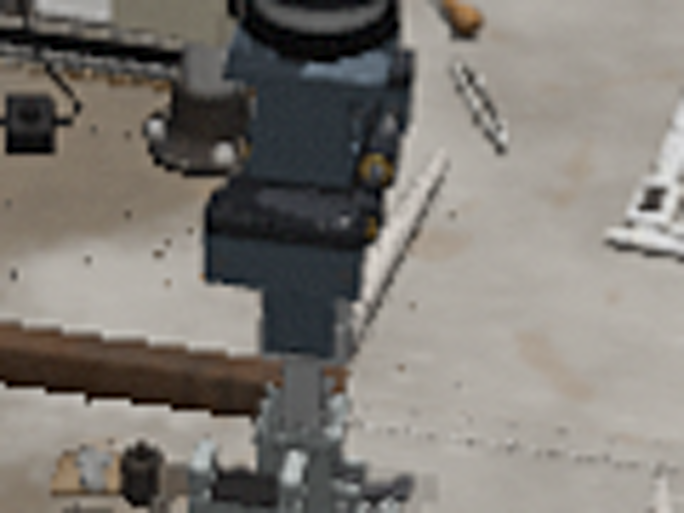

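The head has risen with the gripper and the bare column now shows below the fingers at (305,400). Three clicks counted (138, 146 and 154), and the fourth (162) is next, at TCP z of about 0.166.

>>> jog_arm --pt "0 0 -0.04 0 0 0" --pt "0 0 -0.08 0 0 0" --pt "0 0 -0.08 0 0 0" --pt "0 0 -0.08 0 0 0"

```text
t: 10.1
eef_pos: [0.5222, -0.1208, 0.1626]
tool_rot: [1.0, 0.007, -0.001, 0.0]
force: [3.2, -5.7, -12.6]
gripper_width: 0.0233
grip_force: 45.0
```

>>> jog_arm --pt "0 0 -0.03 0 0 0" --pt "0 0 -0.03 0 0 0" --pt "0 0 -0.03 0 0 0"

```text
t: 10.4
eef_pos: [0.5222, -0.1208, 0.1635]
tool_rot: [1.0, 0.007, -0.001, 0.0]
force: [3.7, -6.0, -15.5]
gripper_width: 0.0241
grip_force: 45.0
```

>>> jog_arm --pt "0 0 -0.03 0 0 0" --pt "0 0 -0.03 0 0 0" --pt "0 0 -0.03 0 0 0"

```text
t: 10.7
eef_pos: [0.5222, -0.1208, 0.1649]
tool_rot: [1.0, 0.007, -0.001, 0.0]
force: [3.7, -5.8, -14.3]
gripper_width: 0.0235
grip_force: 45.0
```

>>> jog_arm --pt "0 0 -0.03 0 0 0" --pt "0 0 -0.03 0 0 0" --pt "0 0 -0.03 0 0 0"

```text
t: 11.0
eef_pos: [0.5222, -0.1208, 0.1665]
tool_rot: [1.0, 0.007, -0.001, 0.0]
force: [2.9, -6.5, -11.1]
gripper_width: 0.0238
grip_force: 45.0
```

>>> jog_arm --pt "0 0 -0.03 0 0 0" --pt "0 0 -0.03 0 0 0" --pt "0 0 -0.03 0 0 0"

```text
t: 11.3
eef_pos: [0.5222, -0.1208, 0.168]
tool_rot: [1.0, 0.007, -0.0, 0.0]
force: [2.5, -6.0, -9.2]
gripper_width: 0.024
grip_force: 45.0
```

>>> jog_arm --pt "0 0 0.03 0 0 0" --pt "0 0 0.06 0 0 0" --pt "0 0 0.08 0 0 0" --pt "0 0 0.08 0 0 0" --pt "0 0 0.08 0 0 0"

```text
t: 11.8
eef_pos: [0.5222, -0.1208, 0.1669]
tool_rot: [1.0, 0.007, 0.0, 0.001]
force: [-0.8, -4.2, 3.1]
gripper_width: 0.0239
grip_force: 45.0
```

>>> jog_arm --pt "0 0 0.02 0 0 0" --pt "0 0 0.02 0 0 0" --pt "0 0 0.02 0 0 0"

```text
t: 12.1
eef_pos: [0.5222, -0.1208, 0.1664]
tool_rot: [1.0, 0.007, 0.0, 0.001]
force: [-1.2, -4.7, 2.7]
gripper_width: 0.0234
grip_force: 45.0
```

>>> jog_arm --pt "0 0 0.02 0 0 0" --pt "0 0 0.02 0 0 0" --pt "0 0 0.02 0 0 0"

```text
t: 12.4
eef_pos: [0.5222, -0.1208, 0.1662]
tool_rot: [1.0, 0.007, 0.0, 0.001]
force: [-2.0, -5.3, 8.0]
gripper_width: 0.0235
grip_force: 45.0
```

>>> jog_arm --pt "0 0 0.015 0 0 0" --pt "0 0 0.015 0 0 0" --pt "0 0 0.015 0 0 0"

```text
t: 12.7
eef_pos: [0.5222, -0.1208, 0.1661]
tool_rot: [1.0, 0.007, 0.001, 0.001]
force: [-3.5, -4.4, 9.7]
gripper_width: 0.0234
grip_force: 45.0
```

>>> jog_arm --pt "0 0 0.015 0 0 0" --pt "0 0 0.015 0 0 0" --pt "0 0 0.015 0 0 0"

```text
t: 13.0
eef_pos: [0.5223, -0.1208, 0.1661]
tool_rot: [1.0, 0.007, 0.001, 0.001]
force: [-3.1, -4.6, 12.8]
gripper_width: 0.0238
grip_force: 45.0
```

>>> jog_arm --pt "0 0 0.02 0 0 0" --pt "0 0 0.02 0 0 0" --pt "0 0 0.02 0 0 0"

```text
t: 13.3
eef_pos: [0.5223, -0.1208, 0.1659]
tool_rot: [1.0, 0.007, 0.001, 0.001]
force: [-5.3, -3.8, 15.8]
gripper_width: 0.0236
grip_force: 45.0
```

>>> jog_arm --pt "0 0 0.01 0 0 0" --pt "0 0 0.01 0 0 0" --pt "0 0 0.01 0 0 0"

```text
t: 13.6
eef_pos: [0.5223, -0.1208, 0.1659]
tool_rot: [1.0, 0.007, 0.001, 0.001]
force: [-5.8, -4.0, 18.4]
gripper_width: 0.0237
grip_force: 45.0
```

>>> jog_arm --pt "0 0 0.007 0 0 0" --pt "0 0 0.007 0 0 0" --pt "0 0 0.007 0 0 0" --pt "0 0 0.007 0 0 0" --pt "0 0 0.007 0 0 0" --pt "0 0 0.007 0 0 0" --pt "0 0 0.007 0 0 0" --pt "0 0 0.007 0 0 0" --pt "0 0 0.007 0 0 0" --pt "0 0 0.007 0 0 0"

```text
t: 14.6
eef_pos: [0.5223, -0.1208, 0.1659]
tool_rot: [1.0, 0.007, 0.001, 0.001]
force: [-6.5, -3.5, 19.9]
gripper_width: 0.0236
grip_force: 45.0
```

Run:
```python
from h import *
for k in range(4):
    s=robot.read_state(); print(s["t"],s["force"],s["eef_pos"][2]); vision.capture("side")
```

```text
14.6 [-6.5496457  -3.45131168 19.94862992] 0.1658806891313059
14.65 [-6.7281615  -3.68916177 21.17885197] 0.16587990157221283
14.7 [-6.55724162 -4.27540774 21.15538793] 0.16587440116176708
14.75 [-6.56149161 -3.48745336 20.70018574] 0.16586701991082226
```

>>> jog_arm --pt "0 0 -0.03 0 0 0" --pt "0 0 -0.06 0 0 0" --pt "0 0 -0.08 0 0 0" --pt "0 0 -0.08 0 0 0"

```text
t: 15.2
eef_pos: [0.5222, -0.1208, 0.1661]
tool_rot: [1.0, 0.007, 0.0, 0.001]
force: [-1.8, -4.6, 3.5]
gripper_width: 0.0237
grip_force: 45.0
```

>>> jog_arm --pt "0 0 0 0 0 0" --pt "0 0 0 0 0 0" --pt "0 0 0 0 0 0" --pt "0 0 0 0 0 0" --pt "0 0 0 0 0 0" --pt "0 0 0 0 0 0" --claw 1

```text
t: 15.8
eef_pos: [0.5222, -0.1202, 0.1652]
tool_rot: [1.0, 0.007, -0.0, -0.0]
force: [0.6, 0.0, 0.4]
gripper_width: 0.0689
grip_force: 0.0
```

>>> jog_arm --pt "0 0 -0.5 0 0 0" --pt "0 0 -1.2 0 0 0" --pt "0 0 -2 0 0 0" --pt "0 0 -2 0 0 0" --pt "0 0 -2 0 0 0"

```text
t: 16.3
eef_pos: [0.5223, -0.1203, 0.2457]
tool_rot: [1.0, 0.007, 0.001, 0.0]
force: [-0.5, -0.2, -0.2]
gripper_width: 0.0913
grip_force: 0.0
```

Run:
```python
from h import *
go((.5216,-.3672,.20),-7.68)
im=vision.capture("side"); x0,y0,x1,y1=(270,120,370,230)
cv2.imwrite("pics/side5.png",cv2.resize(im[y0:y1,x0:x1,::-1],None,fx=5.45,fy=5.45,interpolation=cv2.INTER_CUBIC))
print(pt("side","mandrel_thin"),pt("side","mandrel_thick"))
```

```text
t 16.3 pos [ 0.5223 -0.1203  0.2457] yaw 0.76 tilt [ 1.2e-03 -4.0e-04 -1.0e+00] F [-0.48 -0.25 -0.24] w 0.0913
units [-0.102  6.17   1.144] 1.407
[(array([342.216, 146.202]), 0.63)] [(array([326.312, 171.78 ]), 0.52)]
```

View pics/side5.png

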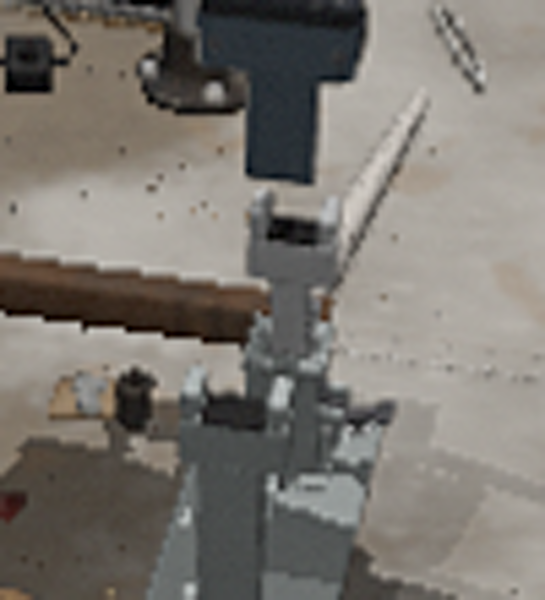

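The prop slot floor at crop (294,230) is side px (323.4,161.7), which matches the 161.6 predicted for 162 mm. Its height is confirmed, and the mandrel hasn't moved.

>>> jog_arm --pt "0 0.7 0 0 0 -1.36" --pt "0 1.4 0 0 0 -2.72" --pt "0 2.1 0 0 0 -4.08" --pt "0 2.8 0 0 0 -5.44" --pt "0 3.5 0 0 0 -6.8" --pt "0 4.2 0 0 0 -8.16" --pt "0 4.9 0 0 0 -9.52" --pt "-0.1 5.6 0 0 0 -10.88" --pt "-0.1 6.18 0 0 0 -12.24" --pt "-0.1 6.18 0 0 0 -13.6"

```text
t: 17.45
eef_pos: [0.5207, -0.3702, 0.2432]
tool_rot: [0.752, 0.66, -0.001, -0.001]
force: [0.5, 0.2, -0.2]
gripper_width: 0.0911
grip_force: 0.0
```

Run:
```python
from h import *
go((.5214,-.3676,.026),82.32)
T=lambda p:((np.array(p)+.5)/3.8095-.5)+[240,205]
print("base",onz("top",T((740,115)),.02),"beam end",onz("top",T((430,190)),.03))
```

```text
t 17.45 pos [ 0.5207 -0.3702  0.2432] yaw 82.53 tilt [-2.4e-03  4.0e-04 -1.0e+00] F [ 0.52  0.24 -0.21] w 0.0911
units [0.067 0.022 5.429] 0.035
base [ 0.62237613 -0.51060526  0.02      ] beam end [ 0.5152185  -0.23585482  0.03      ]
```

>>> jog_arm --pt "0.05 0.02 1 0 0 0" --pt "0.05 0.02 2 0 0 0" --pt "0.05 0.02 3 0 0 0" --pt "0.05 0.02 4 0 0 0" --pt "0.05 0.02 4.7 0 0 0" --pt "0.05 0.02 5.2 0 0 0" --pt "0.05 0.02 5.4 0 0 0" --pt "0.05 0.02 5.4 0 0 0" --pt "0.05 0.02 5.4 0 0 0"

```text
t: 18.35
eef_pos: [0.523, -0.366, 0.0298]
tool_rot: [0.753, 0.658, 0.0, 0.001]
force: [0.2, -0.3, 0.0]
gripper_width: 0.0913
grip_force: 0.0
```

>>> jog_arm --pt "0 0 0 0 0 0" --pt "0 0 0 0 0 0" --pt "0 0 0 0 0 0" --pt "0 0 0 0 0 0" --pt "0 0 0 0 0 0" --pt "0 0 0 0 0 0" --pt "0 0 0 0 0 0" --pt "0 0 0 0 0 0" --pt "0 0 0 0 0 0" --pt "0 0 0 0 0 0" --claw 0 --newtons 45

```text
t: 19.35
eef_pos: [0.5227, -0.3657, 0.0293]
tool_rot: [0.753, 0.658, 0.0, 0.0]
force: [0.9, 0.7, -0.9]
gripper_width: 0.0195
grip_force: 45.0
```

>>> jog_arm --pt "0 0 0 0 0 0" --pt "0 0 0 0 0 0" --pt "0 0 0 0 0 0" --pt "0 0 0 0 0 0"

```text
t: 19.75
eef_pos: [0.5227, -0.3657, 0.0292]
tool_rot: [0.753, 0.658, 0.0, 0.0]
force: [1.4, -0.3, -1.1]
gripper_width: 0.0191
grip_force: 45.0
```

>>> jog_arm --pt "0 0 -0.3 0 0 0" --pt "0 0 -0.9 0 0 0" --pt "0 0 -1.7 0 0 0" --pt "0 0 -2.5 0 0 0" --pt "0 0 -3.3 0 0 0" --pt "0 0 -4.1 0 0 0" --pt "0 0 -4.7 0 0 0" --pt "0 0 -5 0 0 0" --pt "0 0 -5 0 0 0" --pt "0 0 -5 0 0 0"

```text
t: 20.75
eef_pos: [0.5217, -0.3652, 0.2279]
tool_rot: [0.753, 0.658, -0.0, -0.001]
force: [0.3, -0.6, -4.4]
gripper_width: 0.0198
grip_force: 45.0
```

Run:
```python
from h import *
s=robot.read_state(); print(s["force"],s["ft_torque"])
go((.5214,-.3676,.23),82.32)
for c,(x0,y0,x1,y1) in (("top",(330,200,450,290)),("side",(290,50,410,140))):
    im=vision.capture(c); globals()[c]=cv2.resize(im[y0:y1,x0:x1,::-1],None,fx=4,fy=4,interpolation=cv2.INTER_CUBIC)
    print(c,[(n,pt(c,n)[:1]) for n in("mandrel_thick","mandrel_thin")])
    for r in vision.trace(c,"ring_mandrel")[:1]:
        ys,xs=np.nonzero(r["mask"]);print(r["p"],len(xs),cv2.boxPoints(cv2.minAreaRect(np.c_[xs,ys].astype(np.float32))).round(1).tolist())
# the two views stacked side by side (top | side), thin strip each
cv2.imwrite("pics/both6.png",cv2.resize(np.hstack([top,side]),(800,300)))
```

```text
[ 0.34403322 -0.64100971 -4.38986429] [ 0.03404912 -0.05930168  0.01826573]
t 20.75 pos [ 0.5217 -0.3652  0.2279] yaw 82.35 tilt [-0.0024  0.0016 -1.    ] F [ 0.34 -0.64 -4.39] w 0.0198
units [-0.061  0.    -0.053] 0.006
top [('mandrel_thick', [(array([378.784, 237.72 ]), 0.73)]), ('mandrel_thin', [(array([429.576, 246.204]), 0.66)])]
0.52 138 [[367.6000061035156, 237.0], [369.3999938964844, 228.6999969482422], [452.5, 247.3000030517578], [450.6000061035156, 255.60000610351562]]
side [('mandrel_thick', [(array([330.288, 117.894]), 0.66)]), ('mandrel_thin', [(array([347.2  ,  95.886]), 0.6)])]
0.5 184 [[322.29998779296875, 122.5], [336.79998779296875, 100.80000305175781], [343.70001220703125, 105.5], [329.20001220703125, 127.19999694824219]]
```

View pics/both6.png

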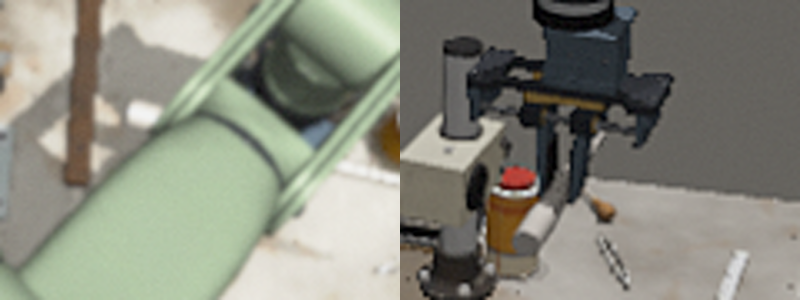

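The top view is mostly the arm, with the thick end at (130,115). In the side half, the gripper holds the mandrel with the thick end's face at about (525,235) and the thin end behind the fingers near (600,150). I'll compare these with the predicted positions for a level mandrel.

Run:
```python
from h import *
u=np.array([.1336,.991,0]); g=np.array([.5217,-.3652,.2122])
for n,d in (("end",.112),("thick",.082),("thin",-.078),("tip",-.144)):
    print(n,[ (c,proj(c,g+d*u).round(1)) for c in("top","side")])
```

```text
end [('top', array([367.6, 233.9])), ('side', array([327.1, 122.7]))]
thick [('top', array([377.2, 236.3])), ('side', array([330.1, 118.1]))]
thin [('top', array([428.7, 249.2])), ('side', array([344.8,  95.7]))]
tip [('top', array([450. , 254.6])), ('side', array([350.3,  87.3]))]
```

The network's points agree with the predictions to within about 2 px, so the mandrel hangs level. I'll carry it over the rest.

>>> jog_arm --pt "0.4 -0.05 0 0 0 -0.1" --pt "1.2 -0.15 0 0 0 -0.3" --pt "2.1 -0.28 0 0 0 -0.4" --pt "3 -0.4 0 0 0 -0.6" --pt "4 -0.55 0 0 0 -0.8" --pt "5 -0.68 0 0 0 -1" --pt "6 -0.82 0 0 0 -1.2" --pt "7 -0.95 0 0 0 -1.375" --pt "7.6 -1.03 0 0 0 -1.375" --pt "8 -1.09 0 0 0 -1.375"

```text
t: 22.15
eef_pos: [0.521, -0.0397, 0.2296]
tool_rot: [0.702, 0.712, 0.0, -0.0]
force: [-0.1, -1.0, -4.2]
gripper_width: 0.0198
grip_force: 45.0
```

>>> jog_arm --pt "0 0 0 0 0 0" --pt "0 0 0 0 0 0" --pt "0 0 0 0 0 0"

```text
t: 22.45
eef_pos: [0.5217, -0.0432, 0.2294]
tool_rot: [0.703, 0.711, -0.0, 0.0]
force: [-0.1, -1.1, -4.8]
gripper_width: 0.0197
grip_force: 45.0
```

Run:
```python
from h import *
go((.5212,-.0424,.2),90.6)
im=vision.capture("side"); x0,y0,x1,y1=(250,130,370,220)
cv2.imwrite("pics/side7.png",cv2.resize(im[y0:y1,x0:x1,::-1],None,fx=6,fy=6,interpolation=cv2.INTER_CUBIC))
print([(n,pt("side",n)[:1]) for n in("mandrel_thick","mandrel_thin","fixed_fork","prop_fork")])
for r in vision.trace("side","ring_mandrel")[:1]:
    ys,xs=np.nonzero(r["mask"]);print(r["p"],len(xs),cv2.boxPoints(cv2.minAreaRect(np.c_[xs,ys].astype(np.float32))).round(1).tolist())
```

```text
t 22.45 pos [ 0.5217 -0.0432  0.2294] yaw 90.59 tilt [ 2.e-04 -4.e-04 -1.e+00] F [-0.07 -1.06 -4.81] w 0.0197
units [ 0.019 -0.013  0.735] -0.002
[('mandrel_thick', [(array([312.704, 178.92 ]), 0.74)]), ('mandrel_thin', [(array([325.584, 143.22 ]), 0.64)]), ('fixed_fork', [(array([310.128, 192.78 ]), 0.95)]), ('prop_fork', [(array([322.224, 161.49 ]), 0.56)])]
0.81 381 [[305.6000061035156, 188.60000610351562], [314.20001220703125, 143.3000030517578], [325.70001220703125, 145.5], [317.1000061035156, 190.8000030517578]]
```

View pics/side7.png

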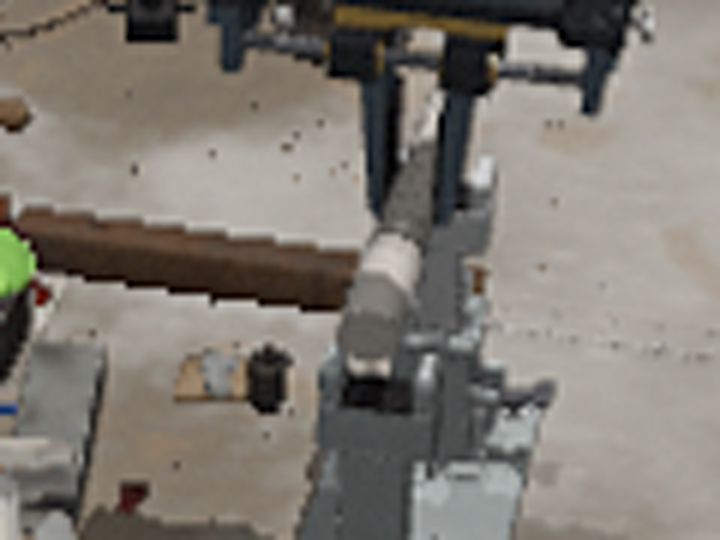

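The thick end face is centred at about (370,325), just above the fixed fork's slot at (378,395).

Run:
```python
from h import *
c=lambda p:np.array([(p[0]+.5)/6-.5+250,(p[1]+.5)/6-.5+130])
print("face pred",proj("side",(.5205,.0688,.2137)),"obs",c((370,325)))
print("slot pred",proj("side",(.5204,.0396,.162)),"obs",c((378,395)))
for x in(.0,.023,.026):
  for s in(1,-1): print("cheek",s*x,proj("side",(.5204+s*x,.0516,.178)))
print("px per mm x",proj("side",(.5304,.0396,.162))-proj("side",(.5204,.0396,.162)))
```

```text
face pred [310.67881475 185.6582484 ] obs [311.25 183.75]
slot pred [312.44559425 194.99651107] obs [312.58333333 195.41666667]
cheek 0.0 [311.69638438 192.87147554]
cheek -0.0 [311.69638438 192.87147554]
cheek 0.023 [302.97705608 191.60007051]
cheek -0.023 [320.47395907 194.15168041]
cheek 0.026 [301.84405324 191.43488447]
cheek -0.026 [321.62314693 194.31931168]
px per mm x [-3.74473041 -0.54900222]
```

>>> jog_arm --pt "0 0 0.2 0 0 0" --pt "0 0 0.4 0 0 0" --pt "0 0 0.5 0 0 0" --pt "0 0 0.58 0 0 0" --pt "0 0 0.58 0 0 0"

```text
t: 23.25
eef_pos: [0.5216, -0.0427, 0.2054]
tool_rot: [0.703, 0.711, -0.0, -0.0]
force: [0.3, 0.8, -4.0]
gripper_width: 0.0194
grip_force: 45.0
```

>>> jog_arm --pt "0 0 0.05 0 0 0" --pt "0 0 0.1 0 0 0" --pt "0 0 0.15 0 0 0" --pt "0 0 0.2 0 0 0" --pt "0 0 0.2 0 0 0"

```text
t: 23.75
eef_pos: [0.5217, -0.0427, 0.1978]
tool_rot: [0.703, 0.711, -0.0, -0.0]
force: [0.3, 0.3, -4.0]
gripper_width: 0.0198
grip_force: 45.0
```

>>> jog_arm --pt "0 0 0.04 0 0 0" --pt "0 0 0.08 0 0 0" --pt "0 0 0.11 0 0 0" --pt "0 0 0.13 0 0 0" --pt "0 0 0.13 0 0 0"

```text
t: 24.25
eef_pos: [0.5218, -0.0427, 0.1927]
tool_rot: [0.703, 0.711, -0.0, -0.0]
force: [-0.2, 1.0, -4.1]
gripper_width: 0.0191
grip_force: 45.0
```

>>> jog_arm --pt "0 0 0.02 0 0 0" --pt "0 0 0.03 0 0 0" --pt "0 0 0.03 0 0 0"

```text
t: 24.55
eef_pos: [0.5218, -0.0427, 0.1916]
tool_rot: [0.703, 0.711, -0.0, -0.0]
force: [0.8, 0.5, -4.5]
gripper_width: 0.0194
grip_force: 45.0
```

>>> jog_arm --pt "0 0 0.02 0 0 0" --pt "0 0 0.02 0 0 0" --pt "0 0 0.02 0 0 0"

```text
t: 24.85
eef_pos: [0.522, -0.0428, 0.1911]
tool_rot: [0.703, 0.711, 0.0, 0.0]
force: [0.1, -0.6, -2.9]
gripper_width: 0.0196
grip_force: 45.0
```

>>> jog_arm --pt "0 0 0.02 0 0 0" --pt "0 0 0.02 0 0 0" --pt "0 0 0.02 0 0 0"

```text
t: 25.15
eef_pos: [0.522, -0.0428, 0.191]
tool_rot: [0.703, 0.711, 0.0, 0.0]
force: [-1.3, -0.6, 5.8]
gripper_width: 0.0196
grip_force: 45.0
```

Contact came at the expected height. I'll ease off, release and retreat.

>>> jog_arm --pt "0 0 -0.02 0 0 0" --pt "0 0 -0.025 0 0 0" --pt "0 0 -0.025 0 0 0"

```text
t: 25.45
eef_pos: [0.522, -0.0428, 0.191]
tool_rot: [0.703, 0.711, 0.0, 0.0]
force: [-0.8, -1.1, 1.9]
gripper_width: 0.0194
grip_force: 45.0
```

>>> jog_arm --pt "0 0 0 0 0 0" --pt "0 0 0 0 0 0" --pt "0 0 0 0 0 0" --pt "0 0 0 0 0 0" --pt "0 0 0 0 0 0" --pt "0 0 0 0 0 0" --pt "0 0 0 0 0 0" --pt "0 0 0 0 0 0" --claw 1

```text
t: 26.25
eef_pos: [0.5219, -0.0427, 0.1911]
tool_rot: [0.703, 0.711, -0.0, 0.0]
force: [0.5, 0.1, 0.2]
gripper_width: 0.081
grip_force: 0.0
```

>>> jog_arm --pt "0 0 -0.3 0 0 0" --pt "0 0 -0.8 0 0 0" --pt "0 0 -1.6 0 0 0" --pt "0 0 -2.5 0 0 0" --pt "0 0 -2.5 0 0 0" --pt "0 0 -2.5 0 0 0" --pt "0 0 -2.5 0 0 0"

```text
t: 26.95
eef_pos: [0.5213, -0.0427, 0.2904]
tool_rot: [0.703, 0.711, -0.001, -0.001]
force: [-0.7, -1.5, -0.6]
gripper_width: 0.0915
grip_force: 0.0
```

Run:
```python
from h import *
go((.5212,-.0424,.2),90.6)
im=vision.capture("side"); x0,y0,x1,y1=(260,130,380,220)
cv2.imwrite("pics/side8.png",cv2.resize(im[y0:y1,x0:x1,::-1],None,fx=6,fy=6,interpolation=cv2.INTER_CUBIC))
print([(n,pt("side",n)[:1]) for n in("mandrel_thick","mandrel_thin")])
print(proj("side",(.5204,.0396,.1755)),proj("side",(.522,-.1204,.1755)))
```

```text
t 26.95 pos [ 0.5213 -0.0427  0.2904] yaw 90.61 tilt [-1.6e-03  1.0e-04 -1.0e+00] F [-0.73 -1.52 -0.63] w 0.0915
units [6.00e-03 2.00e-03 2.26e+00] 0.001
[('mandrel_thick', [(array([312.704, 189.42 ]), 0.96)]), ('mandrel_thin', [(array([323.4  , 157.416]), 0.88)])]
[312.59477391 190.89504004] [323.245997   157.57461357]
```

View pics/side8.png

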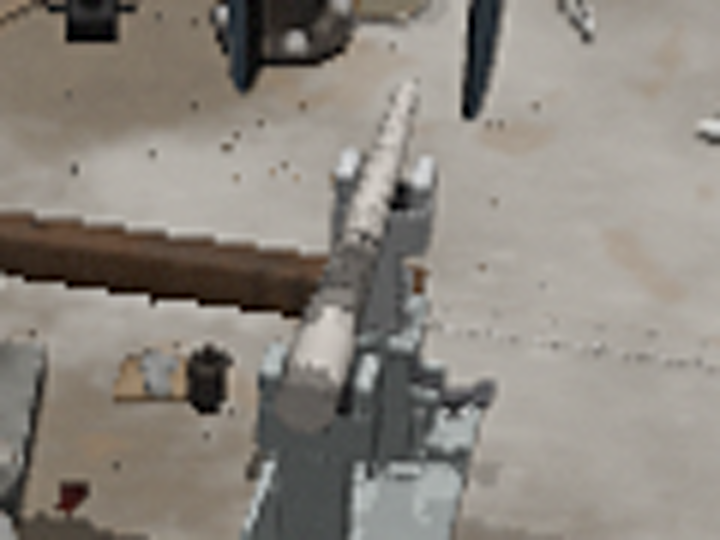

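The mandrel lies in both forks, with the thick end at (310,380) between the fixed cheeks and the thin part at (385,190) between the prop cheeks. Both network points are within 1.5 px of a level placement, and the gripper is clear.

```bash
python3 -c "
from h import *
print(robot.close_job())"
```

```text
the job is handed in; nothing more can be done
None
```

The job is handed in: the prop is bedded at the 162 mm notch (proved at about 20 N for a second), and the ring mandrel lies level in both forks with its thick end in the fixed one; no verdict came back.

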